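# Clamp a sample bottle and run its wing nut on

### The job

Clamp the brown sample bottle that stands in the bottle clamp: push the slotted bar by its tail plate until the bottle stands snug between the bar's rubber nose and the fixed end stop. Then, without lifting the black winged nut off its post, turn it backward (anticlockwise from above) until it drops into the start of the thread, and turn it forward (clockwise) until it is run fully down onto the bar. Keep the bottle upright, leave the other things on the bench alone, and let go of everything.

Things in the scene. Friction and masses are not known exactly. Their poses are not given: they have to be found in the camera images.
- clamp: Bottle clamp fixed to the bench: grey base plate 430 x 124 mm, 12 mm thick, a threaded post in its middle. Origin on the post's axis at bench level; z up; +x along the plate towards the bottle. All positions below are in this frame. Low guide strips flank the bar (top z 24 mm, |y| 44 to 52 mm, x -155 to +65 mm).
- post_top (a point): Top of the upright steel post, z 81 mm, on its axis; 44 mm over the thread. Right-hand thread of 3 starts, 120 degrees apart, 30 mm a turn. A blunt tooth by each start blocks a nut resting on the crown from going forward: turn it backward, at most 90 degrees, until it drops about 12 mm into the starts; the teeth stop it going farther back.
- stop_face (a point): Middle of the face of the fixed upright end stop, at x 185 mm, y 0, z 41 mm; the bottle is pushed against it. The plate is 100 mm wide, 12 mm thick, its top at z 70 mm.
- bar (a joint): Aluminium slotted bar, 210 x 84 mm, top at z 24 mm, sliding along the clamp's x, the post standing in its slot. Value in m, 0 to 0.015 at the start, grows towards the bottle, limit 0.062; 0.055 when the bottle is snug against the end stop. Friction about 3 N; pushing it with the bottle takes up to about 10 N. It stays where it is left.
- bar_tail (a point): Middle of the rear face of the bar's upright tail plate (84 mm wide, 10 mm thick, from z 24 to 64 mm), which is the face to push on. Its x axis points along the push, towards the bottle. It lies at x = -160 mm + bar value in the clamp's frame, z 44 mm.
- bar_nose (a point): Middle of the front face of the bar's rubber nose (84 mm wide, z 24 to 44 mm), which meets the bottle. It lies at x = 50 mm + bar value in the clamp's frame.
- nut: Loose black winged nut, 0.18 kg, set on the post, not engaged. Collar 60 mm diameter, 28 mm high; two wings along its x axis, 12 mm thick, reaching 63 mm from the axis, 4 to 26 mm above its underside. Origin: centre of the underside, z up. Underside z: 52 mm at the start, 39 to 42 after the drop, 24 fully down on the bar, some 200 degrees forward. Push the wings sideways to turn it.
- bottle: Brown round sample bottle with a brown cap and paper label, 80 mm diameter, 150 mm high, about 0.45 kg, standing loose on the base plate (top at z 12 mm) between the bar's nose and the end stop, not yet touching them. Origin at the centre of its underside.
- jar: Bystander: clear jar with a blue cap, 66 mm diameter, 85 mm high. Origin at the centre of its underside.
- spare: Bystander: another brown bottle, 72 mm diameter, 130 mm high, standing on the bench away from the clamp. Origin at the centre of its underside.
- rack: Bystander: open blue divided tray, 90 x 130 mm, 50 mm high. Origin at the centre of its underside.

How it is judged:
On the way, in this order (a step that is already met when the one before it is completed fails the run):
1. the bottle stands snug between the nose and the end stop (x of bar_nose in the frame of clamp above 0.102 m and x of bottle in the frame of clamp above 0.1425 m), for 0.2 s.
2. the nut has dropped into the start of the thread (z of nut in the frame of clamp below 0.045 m), for 0.1 s.
3. the nut is run fully down onto the bar (z of nut in the frame of clamp below 0.0265 m), for 0.2 s.
At the end, for the whole second after the job is handed in: The bottle stands upright (within 0.06 rad) against the end stop and the bar's nose (within about 3 mm at each), the winged nut is level on the post with its underside within 2.5 mm of the bar's top, everything is at rest and released (all of step 1 and x of bottle in the frame of clamp below 0.149 m and y of bottle in the frame of clamp between -0.04 and 0.04 m and angle between each of bottle, nut's own z axis and vertical below 0.06 rad and z of nut in the frame of clamp below 0.0265 m and horizontal distance between nut and clamp below 0.005 m and linear speed of each of nut, bottle below 0.02 m/s); the robot touches nothing.
It fails at once if the nut is lifted on its post (more than 5 mm above where it rested) (z of nut in the frame of clamp above 0.0575 m).
It fails at once if the bottle is tipped (angle between bottle's own z axis and vertical above 0.25 rad).
It fails at once if a bystander is shoved more than 30 mm (distance of any of jar, spare, rack from where it was at the start of the episode above 0.03 m).
It also fails if it takes over 69 s, if anything falls off the work surface, if the arm or the gripper's body presses on something with over 40 N, if the wrist force passes 120 N, or if a joint passes its speed limit or range.

### The arm

A 7-joint arm with a two-finger parallel gripper is mounted at the origin on the work surface. World frame = base frame: x ahead of the robot, y to its left, z up, the work surface at z = 0. Lengths are in m, angles in rad, forces in N, time in s.
With the tool pointing down it reaches from about 0.4 to 0.85 m from the base axis. Payload 10.4 kg.
Tool frame: the origin (TCP) lies midway between the tips of the shut fingers; the grasp point (between the pads) lies 19 mm behind it (r.grip_point_offset is the distance from the TCP to the grasp point, in m); z points along the fingers, y is the direction in which the jaws open and shut (so a half turn about z gives the same grasp; the last joint's range is limited). The gripper opens to 85 mm and grips with 20 to 120 N. Pads are 22 mm wide; open, the fingers measure 114 mm over their backs; the gripper's body (76 mm by 85 mm) begins 54 mm behind the grasp point. The pads swing forward as they close: fully open they stand 13 mm farther back than shut.
Start: joints at [-0.023, 0.332, -0.065, 1.46, 0.022, 1.35, -0.088], TCP at [0.625, 0, 0.206] pointing down, gripper open.
Joint ranges: [-2.6, 2.6], [-0.5, 2.12], [-1.47, 1.34], [0.16, 2.42], [-1.27, 4.41], [0.06, 2.06], [-2.6, 2.6]. Speed limits (rad/s): [2.22, 2.22, 2.79, 2.79, 3.14, 3.14, 3.14].

### API

Orientations are given as a unit quaternion [x, y, z, w].
In Python, from plant import r gives the robot as it stands. The module is installed in compiled form; this text tells all that it offers.
- The arm moves only by the tool play_rows, never from a script. Its argument "steps" is a list of rows, each a list of 7 numbers: the shift along the tool's x, y, z in mm, then the turn, a rotation vector about the tool's x, y, z in rad, then the closure, from 0 (fully open) to 1 (shut). A call has 1 to 20 rows; each row shifts and turns the commanded pose from where the row before left it, along the tool's axes as they then stand; what a row does not reach is not made up. A row lasts 1/8 s, in which the tool goes at most 62.5 mm and 10.7 degrees, less where a joint would pass 70% of its speed; a pose out of reach is approached as far as the arm can. A call with a gripper value outside its range is refused whole. The fingers move at their own pace and stop on an object; the grip force is fixed at half the most. Time passes only in rows, so rows that do not move let the fingers close. It gives the time, the measured TCP pose, the force and the opening at its end, in the units of the state.
- r.observe(): the state, without advancing time (a new reading comes with each control period).
- r.get_image(name): name is "scene" or "side" or "wrist"; returns (picture, depth): 384x512x3 uint8, red, green, blue; 384x512 float32, m along the optical axis (not along the pixel's ray), 0 where there is no reading.
- r.get_calibration(name): a dict with "camera_matrix" (3x3 intrinsics, pixels), "k1" (the pictures are not rectified: a ray, as slopes to the right and down, at radius r is drawn at 1 + k1 r^2 times it, then the intrinsics apply), "R" (3x3) and "t" (3): a world point X has camera coordinates R X + t; the wrist camera has in their place "mount" (4x4, takes a point from camera to tool coordinates, whose origin is the TCP and whose axes are the flange's). Camera axes: x right, y down, z forward; pixel columns grow to the right and rows downward; lengths in m; the calibration is good to about 2 mm. A picture is of the moment at which its call begins: read the wrist's pose just before it. get_calibration takes no time and is no camera call.
- r.finish_job(): hands the job in, once; it reports no verdict.
The state is a dict: "time": time; "joints": joint angles; "joint_velocities": joint speeds; "effort": joint torques, N m; "tcp_pos": TCP position; "ee_rot": TCP orientation; "force": force on the tool from outside, world axes, zero at the start; "torque": the same for the moment, N m; "width": opening from 0.0 (shut) to 1.0 (fully open).
Only numpy, scipy, OpenCV 4.12 (cv2) and the standard library are available. Lean on these libraries where they do the work, as an engineer would, in place of code of your own. Each camera call takes 0.05 s, during which the arm holds its last target. There are 200 camera calls.

## Working session

There is one attempt and no reset: what is moved stays moved. The work goes in short steps, Python scripts to look and compute and a tool call to move; the robot and the scene stay as the last step left them, time stands still between calls to the robot, and variables do not carry over. Pictures are saved under pics/ and viewed, about 8 in all and at most 12, crops included, and the job is handed in when it is done.

Besides the shell and the picture viewer there is one more tool, called after "Call:" by a JSON object that holds its "name" and its "arguments". play_rows: Moves the arm, as the interface text tells. Its arguments: {"type":"object","properties":{"steps":{"type":"array","items":{"type":"array","items":{"type":"number"}}}},"required":["steps"]}

```bash
mkdir -p pics; cat > h.py <<'E'
import numpy as np, cv2
from plant import r
from scipy.spatial.transform import Rotation as Ro
def cam(name):
    s=r.observe(); c=r.get_calibration(name); im,d=r.get_image(name)
    K=np.array(c["camera_matrix"]);k1=c["k1"]
    if "mount" in c:
        M=np.array(c["mount"]);Rt=Ro.from_quat(s["ee_rot"]).as_matrix()
        A=Rt@M[:3,:3];o=Rt@M[:3,3]+np.array(s["tcp_pos"])
    else:
        A=np.array(c["R"]).T;o=-A@np.array(c["t"])
    return im,d,K,k1,A,o
def rays(uv,K,k1):
    uv=np.atleast_2d(uv).astype(float)
    return cv2.undistortPoints(uv[:,None],K,np.array([k1,0,0,0.]))[:,0]
def onplane(uv,z,C):
    im,d,K,k1,A,o=C
    p=rays(uv,K,k1);D=np.c_[p,np.ones(len(p))]@A.T
    return o+D*((z-o[2])/D[:,2])[:,None]
def cloud(C):
    im,d,K,k1,A,o=C
    h,w=d.shape;v,u=np.mgrid[:h,:w]
    p=rays(np.c_[u.ravel(),v.ravel()],K,k1)
    P=np.c_[p,np.ones(len(p))]*d.reshape(-1,1)
    return (P@A.T+o).reshape(h,w,3)
E
python3 - <<'E'
from h import *
print(r.observe())
a=[cam(n) for n in("scene","side","wrist")]
for n,C in zip("scw",a): 
    cv2.imwrite(f"pics/0{n}.png",C[0][...,::-1]); np.save(f"pics/0{n}.npy",cloud(C)); print(n,C[5])
cv2.imwrite("pics/0.png",cv2.resize(np.vstack([np.hstack([a[0][0],a[1][0]])])[...,::-1],(800,300)))
E
```

```text
{'time': 0.0, 'joints': array([-0.02257401,  0.33285183, -0.06470516,  1.46096229,  0.02160656,
        1.34989661, -0.08852724]), 'joint_velocities': array([-0.00076544,  0.00053988,  0.00092309,  0.00230928,  0.00029588,
       -0.00112402, -0.00279611]), 'effort': array([ 4.98105128e-04, -6.25449800e+01,  4.97091911e-02, -3.91610491e+01,
        1.63588714e-02,  9.83294769e-03, -6.01235030e-06]), 'tcp_pos': array([ 6.24581000e-01, -2.30799956e-05,  2.05618478e-01]), 'ee_rot': array([ 7.07115609e-01,  7.07097595e-01, -5.27653704e-04, -4.76747947e-04]), 'force': array([-0.58089103, -0.11609672, -0.96094651]), 'torque': array([ 0.03747726, -0.01298551,  0.02087208]), 'width': 0.9982275491853149}
s [ 0.87968148 -0.45486056  0.92156103]
c [ 0.1830335  -0.38729078  0.52028376]
w [0.62425724 0.06880471 0.37326132]
```

View pics/0s.png

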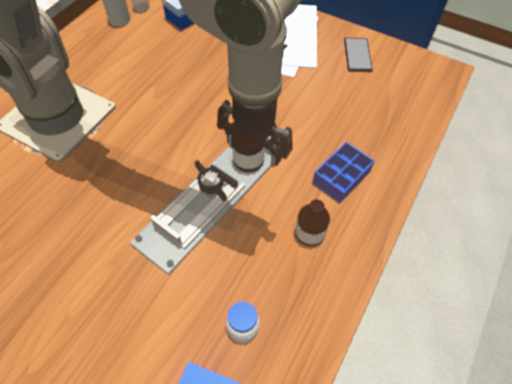

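View pics/0w.png

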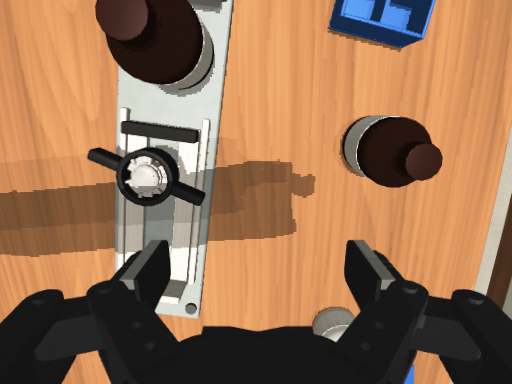

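The scene view shows the clamp running from lower left (tail, ~(150,240)) to the bottle under the gripper (~(250,155)). The nut is at (212,182), with the rack, spare and jar to the right. In the wrist view the nut is centred near (148,177), its wings running from (95,155) to (200,198), with the nose bar at (160,130) and the bottle at the upper left.

```bash
python3 - <<'E'
from h import *
for n in "sw":
    im=cv2.imread(f"pics/0{n}.png");P=np.load(f"pics/0{n}.npy")
    hsv=cv2.cvtColor(im,cv2.COLOR_BGR2HSV)
    m=((P[...,2]>0.006)&(P[...,2]<0.03)&(hsv[...,1]<70)&(abs(P[...,0]-.55)<.35)&(abs(P[...,1])<.4)&(P[...,0]>.3)).astype(np.uint8)
    m=cv2.morphologyEx(m,cv2.MORPH_OPEN,np.ones((3,3)))
    k,l,st,ce=cv2.connectedComponentsWithStats(m)
    for i in range(1,k):
        if st[i,4]<150: continue
        q=P[l==i]; print(n,i,st[i],q[:,2].mean().round(3))
        print(cv2.boxPoints(cv2.minAreaRect((q[:,:2]*1000).astype(np.float32))).round(0).tolist(),cv2.minAreaRect((q[:,:2]*1000).astype(np.float32)))
    # steel post top / nut black
    m=(hsv[...,2]<70)&(P[...,2]>.045)&(P[...,2]<.095)&(P[...,0]>.3)&(P[...,0]<.8)
    k,l,st,ce=cv2.connectedComponentsWithStats(m.astype(np.uint8))
    for i in range(1,k):
        if st[i,4]<80: continue
        q=P[l==i];print(n,'blk',st[i],ce[i].round(),q.mean(0).round(4),q.max(0).round(3),cv2.minAreaRect((q[:,:2]*1000).astype(np.float32)))
    # post
    m=(hsv[...,2]>120)&(hsv[...,1]<70)&(P[...,2]>.075)&(P[...,2]<.087)&(P[...,0]>.3)&(P[...,0]<.8)
    k,l,st,ce=cv2.connectedComponentsWithStats(m.astype(np.uint8))
    for i in range(1,k):
        if st[i,4]<15: continue
        q=P[l==i];print(n,'post?',st[i],ce[i].round(),q.mean(0).round(4))
C=cam("wrist")
print("plane post",onplane([148,175],.081,C)," plate corner holes",onplane([[191,308]],.012,C))
E
```

```text
s 1 [ 131  147  140  126 5313] 0.017
[[417.0, -209.0], [541.0, -227.0], [599.0, 178.0], [475.0, 195.0]] ((507.9672546386719, -15.973068237304688), (408.6866455078125, 124.8383560180664), 81.90071105957031)
s blk [199 178  27  22 175] [213. 189.] [ 0.5324 -0.02    0.0731] [0.566 0.012 0.083] ((531.0818481445312, -24.01337432861328), (55.407100677490234, 50.39337921142578), 37.63209533691406)
s post? [234 149  30  10  52] [250. 155.] [0.5581 0.105  0.0791]
s post? [202 172  16  12 122] [210. 177.] [ 0.5104 -0.0009  0.0803]
w 1 [  115     0   118   319 15903] 0.016
[[416.0, -209.0], [539.0, -227.0], [598.0, 183.0], [475.0, 201.0]] ((507.0141906738281, -12.922515869140625), (414.394287109375, 123.65644836425781), 81.85428619384766)
w 4 [314 308  40  25 417] 0.018
[[699.0, -227.0], [708.0, -247.0], [764.0, -220.0], [754.0, -201.0]] ((731.0733032226562, -223.91864013671875), (61.56349563598633, 21.760400772094727), 25.670391082763672)
w blk [160  28  43  57 175] [190.  63.] [0.5638 0.1081 0.0897] [0.576 0.136 0.095] ((560.9847412109375, 108.87960815429688), (60.38871383666992, 13.634209632873535), 49.54437255859375)
w blk [ 357  117   75   70 1831] [381. 147.] [0.7456 0.0324 0.0847] [0.794 0.061 0.095] ((758.3024291992188, 27.73240089416504), (69.29888916015625, 59.23102569580078), 68.50559997558594)
w blk [  88  147  117   59 2459] [147. 176.] [0.5108 0.0012 0.0755] [0.567 0.03  0.082] ((509.4452819824219, 0.1640472412109375), (59.013404846191406, 115.43392944335938), 89.9833984375)
w post? [194  14  11  56 109] [201.  44.] [0.5731 0.1248 0.0814]
w post? [173  71  21  14  45] [184.  78.] [0.5555 0.096  0.0806]
w post? [125 158  36  34 630] [144. 177.] [0.5089 0.0008 0.08  ]
plane post [[0.51351679 0.00350369 0.081     ]]  plate corner holes [[ 0.52909689 -0.208037    0.012     ]]
```

View pics/0c.png

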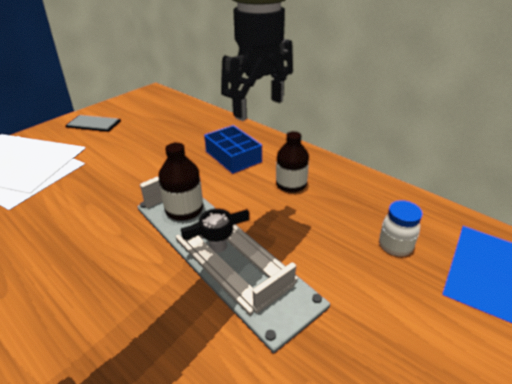

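Clamp axis lies at about 81.9° in the world with the post at about (0.5095, 0.000). The nut wings sit at about -22°. I'm closing the fingers and moving behind the tail.

Call:
{"name": "play_rows", "arguments": {"steps": [[0, 0, 0, 0, 0, 0.141, 1], [-43, -23, 0, 0, 0, 0, 1], [-43, -23, 0, 0, 0, 0, 1], [-43, -23, 0, 0, 0, 0, 1], [-43, -23, 0, 0, 0, 0, 1], [-44, -22, 0, 0, 0, 0, 1], [0, 0, 0, 0, 0, 0, 1], [0, 0, 0, 0, 0, 0, 1]]}}

```text
time: 1.2
tcp_pos: [0.482, -0.1973, 0.2064]
ee_rot: [0.755, 0.656, 0.0, -0.0]
force: [0.4, 0.3, 0.4]
width: -0.001
```

```bash
python3 - <<'E'
from h import *
s=r.observe();print(s["joints"].round(3),s["tcp_pos"].round(4),Ro.from_quat(s["ee_rot"]).as_matrix().round(3).tolist(),s["force"],s["width"])
C=cam("scene");P=cloud(C);cv2.imwrite("pics/1s.png",C[0][...,::-1])
C2=cam("wrist");P2=cloud(C2)
o=np.array([.5095,0]);t=np.radians(81.9);U=np.array([[np.cos(t),np.sin(t)],[-np.sin(t),np.cos(t)]])
for n,Q in(("s",P),("w",P2)):
    q=Q.reshape(-1,3); xy=(q[:,:2]-o)@U.T; z=q[:,2]
    def st(m,n2): 
        if m.sum()>5: print(n,n2,m.sum(),(np.percentile(xy[m],[2,50,98],axis=0)*1000).round(1).tolist())
    st((z>.058)&(z<.068)&(abs(xy[:,1])<.05)&(xy[:,0]>-.17)&(xy[:,0]<-.12),"tailtop")
    st((z>.039)&(z<.048)&(abs(xy[:,1])<.05)&(xy[:,0]>.02)&(xy[:,0]<.09),"nosetop")
    st((z>.078)&(z<.083)&(abs(xy[:,0])<.03)&(abs(xy[:,1])<.03),"nuttop")
    st((z>.15)&(z<.165)&(abs(xy[:,1])<.06)&(xy[:,0]>.06)&(xy[:,0]<.2),"cap")
    st((z>.066)&(z<.073)&(abs(xy[:,1])<.06)&(xy[:,0]>.18)&(xy[:,0]<.21),"stop")
    m=(abs(z-.078)<.003)&(np.hypot(*xy.T)>.035)&(np.hypot(*xy.T)<.07)
    if m.sum()>5:
        a=q[m][:,:2]-o; A=np.degrees(np.arctan2(a[:,1],a[:,0])); print("wing ang",m.sum(),np.median(A[a[:,0]>0]),np.median(A[a[:,0]<0]%360))
E
```

```text
[ 0.225  0.101  0.082  1.74  -0.009  1.302  0.168] [ 0.482  -0.1973  0.2064] [[0.14, 0.99, 0.0], [0.99, -0.14, 0.0], [0.0, 0.0, -1.0]] [0.42404624 0.30535327 0.41057478] -0.0008557869661429453
s tailtop 163 [[-157.6, -41.1], [-152.9, -1.4], [-147.7, 38.7]]
s nosetop 126 [[37.8, -41.8], [45.8, -14.8], [52.5, 40.7]]
s nuttop 242 [[-27.6, -28.4], [0.1, -1.5], [27.1, 27.4]]
s cap 187 [[116.6, -26.7], [130.4, -11.2], [149.5, 6.2]]
s stop 60 [[185.1, -49.9], [191.0, -32.9], [197.5, -12.4]]
wing ang 95 -24.82219053657944 155.87476978946376
w tailtop 816 [[-159.0, -37.6], [-153.7, 0.5], [-148.9, 41.4]]
```

Call:
{"name": "play_rows", "arguments": {"steps": [[0, 0, 41, 0, 0, 0, 1], [0, 0, 41, 0, 0, 0, 1], [0, 0, 41, 0, 0, 0, 1], [0, 0, 41, 0, 0, 0, 1], [10, 0, 0, 0, 0, 0, 1], [10, 0, 0, 0, 0, 0, 1], [6, 0, 0, 0, 0, 0, 1], [6, 0, 0, 0, 0, 0, 1], [6, 0, 0, 0, 0, 0, 1], [6, 0, 0, 0, 0, 0, 1], [6, 0, 0, 0, 0, 0, 1], [6, 0, 0, 0, 0, 0, 1], [5, 0, 0, 0, 0, 0, 1], [5, 0, 0, 0, 0, 0, 1], [0, 0, 0, 0, 0, 0, 1]]}}

```text
time: 3.18
tcp_pos: [0.4912, -0.132, 0.0424]
ee_rot: [0.755, 0.656, 0.0, -0.0]
force: [-0.1, -0.7, -0.3]
width: 0.001
```

Call:
{"name": "play_rows", "arguments": {"steps": [[3, 0, 0, 0, 0, 0, 1], [3, 0, 0, 0, 0, 0, 1], [3, 0, 0, 0, 0, 0, 1], [0, 0, 0, 0, 0, 0, 1], [0, 0, 0, 0, 0, 0, 1]]}}

```text
time: 3.8
tcp_pos: [0.4924, -0.1236, 0.0425]
ee_rot: [0.755, 0.656, 0.0, 0.0]
force: [0.0, -0.5, -0.7]
width: 0.002
```

```bash
cat > m.py <<'E'
from h import *
import sys
o=np.array([.5095,-.0005]);t=np.radians(81.9);U=np.array([[np.cos(t),np.sin(t)],[-np.sin(t),np.cos(t)]])
s=r.observe();R=Ro.from_quat(s["ee_rot"]).as_matrix()
print("t",s["time"],"tcp clamp mm",((s["tcp_pos"][:2]-o)@U.T*1000).round(1),(s["tcp_pos"][2]*1000).round(1),"F",s["force"].round(1),"T",s["torque"].round(2),"j7",s["joints"][6].round(3),"w",round(s["width"],2),"tooly ang",np.degrees(np.arctan2(R[1,1],R[0,1])).round(1),"zax",R[:,2].round(3))
cams=sys.argv[1].split(",");tag=sys.argv[2] if len(sys.argv)>2 else None
for n in cams:
    C=cam(n);Q=cloud(C)
    if tag: cv2.imwrite(f"pics/{tag}_{n}.png",C[0][...,::-1])
    q=Q.reshape(-1,3); xy=(q[:,:2]-o)@U.T; z=q[:,2]
    def st(m,n2):
        if m.sum()>5: print(n,n2,m.sum(),(np.percentile(xy[m],[2,50,98],axis=0)*1000).round(1).tolist())
    st((z>.060)&(z<.068)&(abs(xy[:,1])<.05)&(xy[:,0]>-.17)&(xy[:,0]<-.09),"tailtop")
    st((z>.041)&(z<.048)&(abs(xy[:,1])<.05)&(xy[:,0]>.07)&(xy[:,0]<.11),"nosetop")
    st((z>.15)&(z<.165)&(abs(xy[:,1])<.06)&(xy[:,0]>.06)&(xy[:,0]<.2),"cap")
    st((z>.066)&(z<.073)&(abs(xy[:,1])<.06)&(xy[:,0]>.18)&(xy[:,0]<.21),"stop")
    v=C[0].reshape(-1,3).max(1); rr=np.hypot(*xy.T)
    m=(z>.03)&(z<.09)&(rr<.029)&(v<90)
    if m.sum()>5: print(n,"nut collar top z",m.sum(),(np.percentile(z[m],[50,80,90])*1000).round(1))
    m=(z>.026)&(z<.09)&(rr>.034)&(rr<.064)&(v<90)
    if m.sum()>5:
        a=q[m][:,:2]-o; A=np.degrees(np.arctan2(a[:,1],a[:,0]));w=np.exp(2j*np.radians(A)).mean()
        print(n,"wing",m.sum(),"world ang mod180",np.degrees(np.angle(w)/2).round(1),abs(w).round(2),"z",(np.percentile(z[m],[50,90])*1000).round(1))
E
python3 m.py scene,side
```

```text
t 3.8 tcp clamp mm [-124.3   -0.4] 42.5 F [ 0.  -0.5 -0.7] T [ 0.02 -0.02  0.02] j7 0.022 w 0.0 tooly ang -8.1 zax [ 0. -0. -1.]
scene tailtop 159 [[-156.9, -40.5], [-152.3, -1.3], [-147.1, 39.0]]
scene nosetop 31 [[94.1, -39.7], [99.8, -20.6], [108.8, 13.6]]
scene cap 181 [[116.6, -26.6], [130.3, -11.5], [149.2, 7.2]]
scene stop 62 [[185.8, -49.5], [191.3, -32.0], [198.0, -10.9]]
scene nut collar top z 196 [77.7 80.5 81.7]
scene wing 195 world ang mod180 5.2 0.16 z [48.1 78.8]
side tailtop 339 [[-157.7, -37.5], [-153.8, 5.7], [-147.7, 42.6]]
side nosetop 76 [[94.0, -38.0], [97.9, -1.9], [108.1, 21.4]]
side cap 254 [[115.8, -22.7], [127.2, -4.5], [149.2, 9.6]]
side stop 84 [[186.0, 13.7], [189.4, 32.6], [197.7, 50.0]]
side nut collar top z 493 [76.5 81.2 81.8]
side wing 240 world ang mod180 -22.3 0.96 z [73.8 79.5]
```

```bash
python3 - <<'E'
from h import *
a=[cam(n)[0] for n in("side","scene")]
c=np.hstack([cv2.resize(a[0][160:352,130:386],(400,300)),cv2.resize(a[1][80:280,60:327],(400,300))])
cv2.imwrite("pics/2.png",c[...,::-1])
E
```

```text
(no output)
```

View pics/2.png

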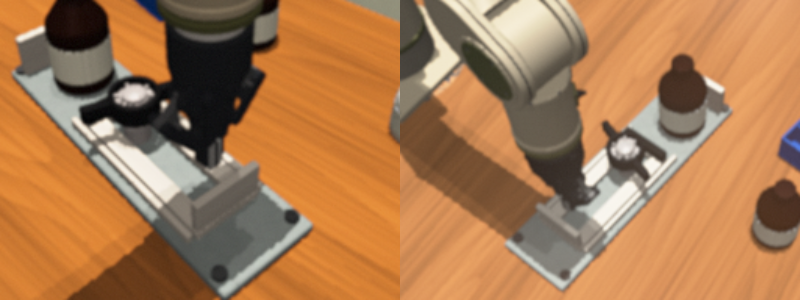

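The picture shows the finger in front of the tail plate, between it and the nut. It passed over the plate before the descent settled. The bar and nut have not moved, so I'm going up, back and down again with pauses.

Call:
{"name": "play_rows", "arguments": {"steps": [[0, 0, -30, 0, 0, 0, 1], [0, 0, -30, 0, 0, 0, 1], [0, 0, 0, 0, 0, 0, 1], [0, 0, 0, 0, 0, 0, 1], [0, 0, 0, 0, 0, 0, 1], [-30, 0, 0, 0, 0, 0, 1], [-30, 0, 0, 0, 0, 0, 1], [-20, 0, 0, 0, 0, 0, 1], [0, 0, 0, 0, 0, 0, 1], [0, 0, 0, 0, 0, 0, 1], [0, 0, 0, 0, 0, 0, 1]]}}

```text
time: 5.38
tcp_pos: [0.4813, -0.2016, 0.1022]
ee_rot: [0.755, 0.656, 0.0, -0.0]
force: [-0.8, -0.3, 0.1]
width: -0.001
```

Call:
{"name": "play_rows", "arguments": {"steps": [[0, 0, 20, 0, 0, 0, 1], [0, 0, 20, 0, 0, 0, 1], [0, 0, 20, 0, 0, 0, 1], [0, 0, 0, 0, 0, 0, 1], [0, 0, 0, 0, 0, 0, 1], [0, 0, 0, 0, 0, 0, 1]]}}

```text
time: 6.12
tcp_pos: [0.4818, -0.2028, 0.0434]
ee_rot: [0.755, 0.656, 0.0, 0.001]
force: [-0.2, -0.5, -0.3]
width: -0.0
```

Call:
{"name": "play_rows", "arguments": {"steps": [[10, 0, 0, 0, 0, 0, 1], [10, 0, 0, 0, 0, 0, 1], [5, 0, 0, 0, 0, 0, 1], [5, 0, 0, 0, 0, 0, 1], [5, 0, 0, 0, 0, 0, 1], [5, 0, 0, 0, 0, 0, 1], [5, 0, 0, 0, 0, 0, 1], [5, 0, 0, 0, 0, 0, 1], [5, 0, 0, 0, 0, 0, 1], [5, 0, 0, 0, 0, 0, 1], [0, 0, 0, 0, 0, 0, 1], [0, 0, 0, 0, 0, 0, 1]]}}

```text
time: 7.62
tcp_pos: [0.4895, -0.1435, 0.0424]
ee_rot: [0.755, 0.655, 0.0, 0.0]
force: [-0.2, -0.3, -0.4]
width: 0.004
```

```bash
python3 m.py scene,side
```

```text
t 7.625 tcp clamp mm [-144.4   -0.4] 42.4 F [-0.2 -0.3 -0.4] T [ 0.04 -0.01 -0.05] j7 0.067 w 0.0 tooly ang -8.1 zax [ 0. -0. -1.]
scene tailtop 141 [[-157.1, -40.5], [-153.0, -6.6], [-147.1, 40.2]]
scene nosetop 29 [[94.4, -37.7], [97.8, -21.4], [106.9, 11.0]]
scene cap 188 [[117.4, -26.4], [130.7, -11.4], [149.5, 6.2]]
scene stop 58 [[185.7, -49.7], [192.1, -33.0], [199.0, -11.2]]
scene nut collar top z 199 [76.9 80.9 81.9]
scene wing 193 world ang mod180 6.3 0.16 z [47.  79.5]
side tailtop 326 [[-157.8, -37.9], [-154.1, 7.6], [-147.7, 42.6]]
side nosetop 76 [[94.1, -38.3], [98.0, -3.4], [109.4, 22.6]]
side cap 256 [[116.2, -22.9], [126.9, -4.5], [148.4, 9.8]]
side stop 86 [[185.9, 13.6], [189.5, 32.0], [197.4, 49.8]]
side nut collar top z 545 [75.4 81.  81.6]
side wing 349 world ang mod180 -24.4 0.97 z [73.1 79.7]
```

```bash
python3 - <<'E'
from h import *
a=[cam(n)[0] for n in("side","scene")]
c=np.hstack([cv2.resize(a[0][160:352,130:386],(400,300),interpolation=2),cv2.resize(a[1][130:280,100:300],(400,300),interpolation=2)])
cv2.imwrite("pics/3.png",c[...,::-1])
C=cam("side");Q=cloud(C).reshape(-1,3)
o=np.array([.5095,-.0005]);t=np.radians(81.9);U=np.array([[np.cos(t),np.sin(t)],[-np.sin(t),np.cos(t)]])
xy=(Q[:,:2]-o)@U.T
for x0 in range(-200,-60,10):
    m=(abs(xy[:,0]*1000-x0)<5)&(abs(xy[:,1])<.03)&(Q[:,2]>.03)&(Q[:,2]<.15)
    print(x0,m.sum(),(np.percentile(Q[m,2],[0,20,50,100])*1000).round(0) if m.sum() else '')
E
```

```text
-200 0 
-190 0 
-180 0 
-170 0 
-160 811 [ 30.  45.  65. 150.]
-150 464 [ 63.  66.  93. 149.]
-140 81 [ 78.  88. 122. 135.]
-130 14 [120. 123. 127. 133.]
-120 0 
-110 0 
-100 0 
-90 0 
-80 0 
-70 0
```

View pics/3.png

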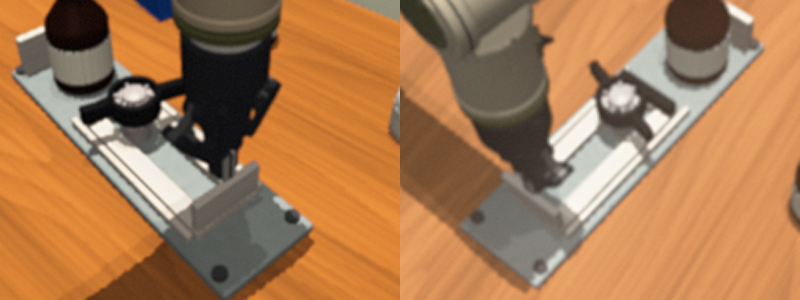

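Call:
{"name": "play_rows", "arguments": {"steps": [[0, 0, -40, 0, 0, 0, 1], [0, 0, -40, 0, 0, 0, 1], [0, 0, 0, 0, 0, 0, 1], [0, 0, 0, 0, 0, 0, 1], [0, 0, 0, 0, 0, 0, 1]]}}

```text
time: 8.5
tcp_pos: [0.4887, -0.1432, 0.1212]
ee_rot: [0.755, 0.656, -0.001, -0.001]
force: [-0.7, -0.3, -0.2]
width: -0.0
```

```bash
python3 - <<'E'
from h import *
o=np.array([.5095,-.0005]);t=np.radians(81.9);U=np.array([[np.cos(t),np.sin(t)],[-np.sin(t),np.cos(t)]])
for n in("side","scene"):
    s=r.observe();T=s["tcp_pos"];print(T.round(4),s["joints"].round(3))
    C=cam(n);Q=cloud(C).reshape(-1,3);d=(Q-T);xy=d[:,:2]@U.T*1000;z=d[:,2]*1000
    for z0 in range(-25,75,5):
        m=(abs(z-z0)<2.5)&(abs(xy)<60).all(1)
        if m.sum()>3: print(n,z0,m.sum(),np.percentile(xy[m],[2,98],axis=0).round(0).tolist())
    K,k1,A,oo=C[2:];
    p=(T-oo)@A;rd=p[:2]/p[2];uv=K[:2,:2]@(rd*(1+k1*rd@rd))+K[:2,2];print("tcp px",uv)
    im=C[0].copy();cv2.drawMarker(im,tuple(int(v) for v in uv.round()),(255,0,255),0,9)
    u,v=uv.astype(int);c=im[max(v-75,0):v+75,max(u-100,0):u+100];cv2.imwrite(f"pics/4{n}.png",cv2.resize(c,(400,300))[...,::-1])
cv2.imwrite("pics/4.png",np.hstack([cv2.imread("pics/4side.png"),cv2.imread("pics/4scene.png")]))
E
```

```text
[ 0.4887 -0.1432  0.1212] [ 0.145  0.147  0.054  1.873 -0.009  1.123  0.062]
side 30 20 [[-10.0, -6.0], [-4.0, 7.0]]
side 35 40 [[-11.0, -12.0], [5.0, 12.0]]
side 40 56 [[-11.0, -14.0], [5.0, 13.0]]
side 45 53 [[-11.0, -13.0], [6.0, 13.0]]
side 50 54 [[-11.0, -13.0], [6.0, 13.0]]
side 55 56 [[-11.0, -13.0], [2.0, 13.0]]
side 60 43 [[-11.0, -12.0], [-1.0, 13.0]]
side 65 37 [[-12.0, -11.0], [-5.0, 14.0]]
side 70 53 [[-13.0, -26.0], [-5.0, 15.0]]
tcp px [272.4010469  247.47345531]
[ 0.4888 -0.1432  0.1213] [ 0.145  0.147  0.054  1.873 -0.009  1.123  0.062]
scene 30 4 [[-9.0, -10.0], [-5.0, -2.0]]
scene 35 14 [[-11.0, -14.0], [3.0, 4.0]]
scene 40 15 [[-11.0, -15.0], [-3.0, 5.0]]
scene 45 8 [[-11.0, -15.0], [-4.0, 1.0]]
scene 50 11 [[-11.0, -14.0], [-6.0, 3.0]]
scene 55 10 [[-11.0, -11.0], [-6.0, 3.0]]
scene 60 4 [[-11.0, -8.0], [-8.0, 5.0]]
scene 65 4 [[-11.0, -14.0], [-6.0, 2.0]]
scene 70 14 [[-13.0, -26.0], [-6.0, 18.0]]
tcp px [162.86076056 210.23247619]
```

View pics/4.png

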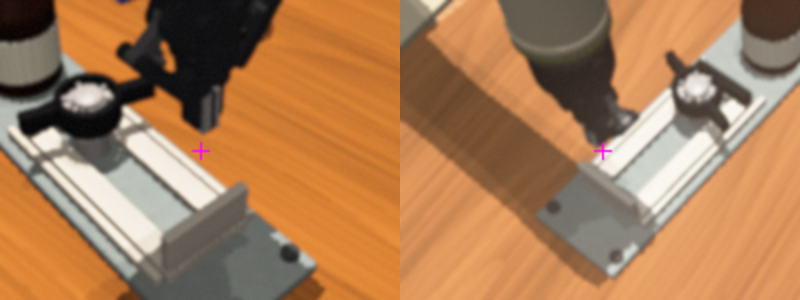

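Both views show the real fingertips about 28 mm above the reported TCP (cross). The depth points agree, starting at +28 mm with x/y correct. That explains both passes over the tail, so from here I'll use tip z = reported z + 28 mm. I'm going back and lower.

Call:
{"name": "play_rows", "arguments": {"steps": [[-30, 0, 0, 0, 0, 0, 1], [-28, 0, 0, 0, 0, 0, 1], [0, 0, 0, 0, 0, 0, 1], [0, 0, 0, 0, 0, 0, 1], [0, 0, 27, 0, 0, 0, 1], [0, 0, 27, 0, 0, 0, 1], [0, 0, 27, 0, 0, 0, 1], [0, 0, 24, 0, 0, 0, 1], [0, 0, 0, 0, 0, 0, 1], [0, 0, 0, 0, 0, 0, 1], [0, 0, 0, 0, 0, 0, 1]]}}

```text
time: 9.98
tcp_pos: [0.4823, -0.2008, 0.0186]
ee_rot: [0.755, 0.656, 0.001, 0.001]
force: [0.7, 0.1, -0.2]
width: 0.0
```

```bash
python3 - <<'E'
from h import *
o=np.array([.5095,-.0005]);t=np.radians(81.9);U=np.array([[np.cos(t),np.sin(t)],[-np.sin(t),np.cos(t)]])
s=r.observe();T=s["tcp_pos"];print(T.round(4),(U@(T[:2]-o)).round(4),s["force"].round(1))
C=cam("side");Q=cloud(C).reshape(-1,3);d=(Q-T);xy=d[:,:2]@U.T*1000;z=d[:,2]*1000
for z0 in range(-5,75,5):
        m=(abs(z-z0)<2.5)&(abs(xy)<22).all(1)&(C[0].reshape(-1,3).max(1)<110)
        if m.sum()>3: print(z0,m.sum(),np.percentile(xy[m],[2,98],axis=0).round(0).tolist())
E
```

```text
[ 0.4823 -0.2008  0.0186] [-0.2021 -0.0012] [ 0.7  0.1 -0.2]
-5 546 [[-15.0, -20.0], [21.0, 21.0]]
30 6 [[-9.0, -1.0], [-5.0, 7.0]]
35 28 [[-10.0, -8.0], [2.0, 14.0]]
40 33 [[-10.0, -12.0], [4.0, 14.0]]
45 33 [[-11.0, -12.0], [-0.0, 14.0]]
50 30 [[-10.0, -4.0], [-2.0, 15.0]]
55 29 [[-11.0, -4.0], [-4.0, 15.0]]
60 25 [[-11.0, -6.0], [-5.0, 14.0]]
65 19 [[-11.0, -5.0], [-6.0, 14.0]]
70 33 [[-13.0, -14.0], [-6.0, 15.0]]
```

Tip now at z≈47 mm, below the tail's top. I'm pushing.

Call:
{"name": "play_rows", "arguments": {"steps": [[5, 0, 6, 0, 0, 0, 1], [10, 0, 0, 0, 0, 0, 1], [10, 0, 0, 0, 0, 0, 1], [5, 0, 0, 0, 0, 0, 1], [5, 0, 0, 0, 0, 0, 1], [5, 0, 0, 0, 0, 0, 1], [5, 0, 0, 0, 0, 0, 1], [5, 0, 0, 0, 0, 0, 1], [5, 0, 0, 0, 0, 0, 1], [5, 0, 0, 0, 0, 0, 1], [0, 0, 0, 0, 0, 0, 1], [0, 0, 0, 0, 0, 0, 1]]}}

```text
time: 11.52
tcp_pos: [0.4896, -0.1408, 0.0113]
ee_rot: [0.755, 0.656, 0.0, -0.0]
force: [-0.6, 0.3, -1.0]
width: -0.0
```

```bash
python3 m.py scene,side
```

```text
t 11.525 tcp clamp mm [-1.417e+02 -1.000e-01] 11.3 F [-0.6  0.3 -1. ] T [-0.01 -0.03  0.01] j7 0.069 w -0.0 tooly ang -8.0 zax [-0.     0.001 -1.   ]
scene tailtop 24 [[-152.1, -41.9], [-128.1, -35.8], [-121.0, 4.1]]
scene nosetop 144 [[70.3, -41.0], [76.2, -8.2], [107.5, 39.8]]
scene cap 185 [[117.0, -26.2], [130.2, -11.9], [149.5, 6.3]]
scene stop 62 [[185.9, -50.0], [192.0, -32.0], [197.8, -11.7]]
scene nut collar top z 178 [76.7 80.2 81.3]
scene wing 94 world ang mod180 -24.7 0.99 z [77.3 80.5]
side tailtop 142 [[-153.0, -8.3], [-129.2, 28.7], [-120.9, 43.1]]
side nosetop 233 [[70.2, -38.9], [77.6, 1.2], [106.9, 41.4]]
side cap 254 [[116.2, -22.7], [127.2, -4.5], [149.4, 9.8]]
side stop 84 [[185.7, 13.4], [189.9, 32.0], [198.1, 50.2]]
side nut collar top z 521 [75.8 81.2 81.9]
side wing 315 world ang mod180 -23.8 0.98 z [74.3 80. ]
```

Call:
{"name": "play_rows", "arguments": {"steps": [[3, 0, 0, 0, 0, 0, 1], [3, 0, 0, 0, 0, 0, 1], [3, 0, 0, 0, 0, 0, 1], [3, 0, 0, 0, 0, 0, 1], [3, 0, 0, 0, 0, 0, 1], [3, 0, 0, 0, 0, 0, 1], [3, 0, 0, 0, 0, 0, 1], [3, 0, 0, 0, 0, 0, 1], [0, 0, 0, 0, 0, 0, 1], [0, 0, 0, 0, 0, 0, 1]]}}

```text
time: 12.88
tcp_pos: [0.4931, -0.1175, 0.0114]
ee_rot: [0.755, 0.656, -0.0, -0.0]
force: [-0.6, -2.6, -1.9]
width: 0.001
```

```bash
python3 m.py scene,side
```

```text
t 12.875 tcp clamp mm [-118.2   -0.3] 11.4 F [-0.6 -2.6 -1.9] T [-0.67  0.17 -0.  ] j7 0.017 w 0.0 tooly ang -8.1 zax [-0.  0. -1.]
scene tailtop 24 [[-128.6, -41.4], [-105.9, -35.9], [-97.2, 2.1]]
scene nosetop 176 [[88.9, -40.7], [95.5, -3.8], [107.5, 38.9]]
scene cap 186 [[125.1, -27.6], [138.8, -12.1], [158.3, 5.1]]
scene stop 46 [[185.6, -50.5], [191.8, -40.0], [197.7, -22.3]]
scene nut collar top z 181 [76.3 80.5 81.5]
scene wing 98 world ang mod180 -24.8 0.99 z [77.2 80.4]
side tailtop 136 [[-129.0, -12.1], [-106.1, 27.0], [-98.1, 43.0]]
side nosetop 297 [[88.7, -39.0], [95.1, 1.8], [108.2, 41.1]]
side cap 247 [[124.8, -22.5], [135.7, -5.2], [156.8, 8.9]]
side stop 77 [[186.2, 16.0], [189.8, 33.7], [197.4, 49.7]]
side nut collar top z 521 [75.8 81.1 81.8]
side wing 195 world ang mod180 -20.8 0.99 z [73.5 79.7]
```

Call:
{"name": "play_rows", "arguments": {"steps": [[1.5, 0, 0, 0, 0, 0, 1], [0, 0, 0, 0, 0, 0, 1], [1, 0, 0, 0, 0, 0, 1], [0, 0, 0, 0, 0, 0, 1], [0, 0, 0, 0, 0, 0, 1]]}}

```text
time: 13.6
tcp_pos: [0.4934, -0.1154, 0.0114]
ee_rot: [0.755, 0.655, -0.0, 0.0]
force: [-0.7, -4.4, -1.6]
width: 0.0
```

Call:
{"name": "play_rows", "arguments": {"steps": [[1, 0, 0, 0, 0, 0, 1], [0, 0, 0, 0, 0, 0, 1], [0, 0, 0, 0, 0, 0, 1]]}}

```text
time: 13.98
tcp_pos: [0.4936, -0.1143, 0.0114]
ee_rot: [0.755, 0.655, -0.0, 0.0]
force: [-0.0, -5.4, -2.7]
width: 0.001
```

Call:
{"name": "play_rows", "arguments": {"steps": [[1, 0, 0, 0, 0, 0, 1], [0, 0, 0, 0, 0, 0, 1], [0, 0, 0, 0, 0, 0, 1]]}}

```text
time: 14.35
tcp_pos: [0.4936, -0.114, 0.0114]
ee_rot: [0.755, 0.655, -0.0, 0.0]
force: [-1.8, -7.4, -2.9]
width: -0.0
```

```bash
python3 m.py scene,side
```

```text
t 14.35 tcp clamp mm [-114.6   -0.2] 11.4 F [-1.8 -7.4 -2.9] T [-1.47  0.31 -0.  ] j7 0.007 w -0.0 tooly ang -8.1 zax [-0.    -0.001 -1.   ]
scene tailtop 28 [[-124.9, -42.3], [-111.5, -26.1], [-94.6, 4.4]]
scene nosetop 171 [[92.0, -40.9], [99.2, -4.7], [108.8, 39.0]]
scene cap 183 [[129.1, -27.5], [142.2, -12.3], [161.5, 4.6]]
scene stop 39 [[185.2, -50.0], [190.7, -39.5], [197.8, -6.3]]
scene nut collar top z 185 [76.6 80.2 81.2]
scene wing 96 world ang mod180 -24.8 0.99 z [77.4 80.9]
side tailtop 136 [[-125.4, -9.0], [-102.6, 27.2], [-93.9, 43.0]]
side nosetop 276 [[91.9, -39.4], [97.8, 1.7], [109.1, 41.6]]
side cap 249 [[128.3, -23.8], [139.0, -5.8], [161.7, 8.9]]
side stop 74 [[186.0, 17.3], [189.2, 34.0], [197.7, 50.5]]
side nut collar top z 509 [75.7 81.1 81.8]
side wing 190 world ang mod180 -20.5 1.0 z [73.1 79.4]
```

Call:
{"name": "play_rows", "arguments": {"steps": [[1, 0, 0, 0, 0, 0, 1], [0, 0, 0, 0, 0, 0, 1], [0, 0, 0, 0, 0, 0, 1]]}}

```text
time: 14.82
tcp_pos: [0.4936, -0.114, 0.0113]
ee_rot: [0.756, 0.655, -0.001, 0.001]
force: [-1.3, -10.3, -1.9]
width: 0.0
```

Call:
{"name": "play_rows", "arguments": {"steps": [[1, 0, 0, 0, 0, 0, 1], [0, 0, 0, 0, 0, 0, 1], [0, 0, 0, 0, 0, 0, 1]]}}

```text
time: 15.2
tcp_pos: [0.4936, -0.1139, 0.0114]
ee_rot: [0.756, 0.655, -0.001, 0.001]
force: [-2.1, -13.4, -2.3]
width: 0.0
```

The bar is stiff against the bottle with force rising to 13 N, so the bottle is snug. I'm withdrawing, rising, opening and turning over the post.

Call:
{"name": "play_rows", "arguments": {"steps": [[-10, 0, 0, 0, 0, 0, 1], [-15, 0, 0, 0, 0, 0, 1], [0, 0, 0, 0, 0, 0, 1], [0, 0, -40, 0, 0, 0, 1], [0, 0, -40, 0, 0, 0, 1], [0, 0, -30, 0, 0, 0, 1], [0, 0, 0, 0, 0, 0, 0], [0, 0, 0, 0, 0, 0, 0], [45, 0, 0, 0, 0, 0, 0], [45, 0, 0, 0, 0, 0, 0], [45, 0, 0, 0, 0, 0, 0], [0, 0, 0, 0, 0, 0.175, 0], [0, 0, 0, 0, 0, 0.175, 0], [0, 0, 0, 0, 0, 0.175, 0], [0, 0, 0, 0, 0, 0.175, 0], [0, 0, 0, 0, 0, 0.175, 0], [0, 0, 0, 0, 0, 0, 0], [0, 0, 0, 0, 0, 0, 0], [0, 0, 0, 0, 0, 0, 0]]}}

```text
time: 17.58
tcp_pos: [0.5094, -0.0023, 0.1212]
ee_rot: [0.961, 0.275, -0.0, -0.0]
force: [0.5, 0.1, -0.1]
width: 0.999
```

```bash
python3 m.py side; python3 - <<'E'
from h import *
im,d,*_=C=cam("side");cv2.imwrite("pics/5.png",im[100:340,80:400][...,::-1].repeat(2,0).repeat(2,1))
o=np.array([.5095,-.0005]);s=r.observe();T=s["tcp_pos"];R=Ro.from_quat(s["ee_rot"]).as_matrix();print(s["joints"].round(2))
Q=(cloud(C).reshape(-1,3)-T)@R*1000   # tool coords
m0=(C[0].reshape(-1,3).max(1)<110)
for z0 in range(-70,0,5):
    m=m0&(abs(Q[:,2]-z0)<2.5)&(abs(Q[:,:2])<70).all(1)
    if m.sum()>3: print(z0,m.sum(),np.percentile(Q[m][:,:2],[2,98],axis=0).round(0).tolist())
E
```

```text
t 17.575 tcp clamp mm [-1.8 -0.2] 121.2 F [ 0.5  0.1 -0.1] T [ 0.05 -0.01 -0.03] j7 -1.097 w 1.0 tooly ang -58.1 zax [-0.  0. -1.]
side tailtop 314 [[-103.9, -38.3], [-100.2, 3.9], [-93.8, 42.3]]
side nosetop 277 [[91.8, -39.5], [98.2, 2.2], [108.5, 42.0]]
side cap 54 [[128.6, -25.5], [136.8, -17.9], [154.8, -8.6]]
side stop 73 [[186.0, 18.0], [189.3, 34.3], [197.6, 50.3]]
side nut collar top z 608 [75.3 81.  81.8]
side wing 340 world ang mod180 -23.9 0.99 z [73.  79.5]
[-0.1   0.15  0.02  1.87 -0.    1.12 -1.1 ]
-70 62 [[-11.0, -56.0], [10.0, 56.0]]
-65 59 [[-12.0, -56.0], [10.0, 56.0]]
-60 58 [[-11.0, -56.0], [7.0, 56.0]]
-55 59 [[-12.0, -55.0], [10.0, 55.0]]
-50 48 [[-12.0, -55.0], [8.0, 53.0]]
-45 40 [[-11.0, -54.0], [7.0, 49.0]]
-40 9 [[-6.0, -43.0], [11.0, -42.0]]
```

View pics/5.png

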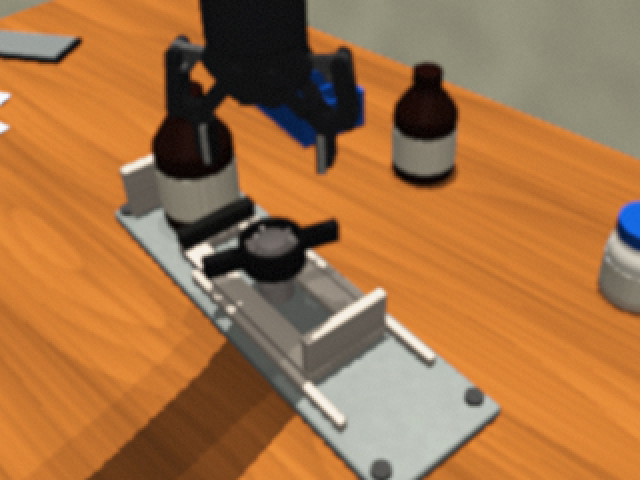

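The fork is above the nut, fingers at ±43–56 mm and tips 41 mm behind the reported TCP. I'm lowering it beside the wings.

Call:
{"name": "play_rows", "arguments": {"steps": [[1.2, -1.4, 30, 0, 0, 0, 0], [0, 0, 30, 0, 0, 0, 0], [0, 0, 28, 0, 0, 0, 0], [0, 0, 28, 0, 0, 0, 0], [0, 0, 0, 0, 0, 0, 0], [0, 0, 0, 0, 0, 0, 0], [0, 0, 0, 0, 0, 0, 0]]}}

```text
time: 18.55
tcp_pos: [0.5108, -0.0004, 0.0067]
ee_rot: [0.962, 0.274, 0.001, 0.0]
force: [0.7, -0.2, 0.3]
width: 1.001
```

Call:
{"name": "play_rows", "arguments": {"steps": [[0, 0, 0, 0, 0, -0.1, 0], [0, 0, 0, 0, 0, -0.1, 0], [0, 0, 0, 0, 0, -0.1, 0], [0, 0, 0, 0, 0, -0.1, 0], [0, 0, 0, 0, 0, -0.1, 0], [0, 0, 0, 0, 0, 0, 0], [0, 0, 0, 0, 0, 0, 0]]}}

```text
time: 19.42
tcp_pos: [0.5102, -0.0005, 0.0059]
ee_rot: [0.865, 0.502, 0.0, 0.0]
force: [0.4, -0.7, 0.4]
width: 1.001
```

```bash
python3 m.py side,scene
```

```text
t 19.425 tcp clamp mm [ 0.1 -0.7] 5.9 F [ 0.4 -0.7  0.4] T [-0.02  0.01  0.03] j7 -0.626 w 1.0 tooly ang -29.7 zax [ 0.001  0.    -1.   ]
side tailtop 312 [[-103.7, -38.8], [-100.1, 3.5], [-93.9, 42.5]]
side nosetop 71 [[93.5, -8.5], [100.8, 9.1], [108.8, 42.4]]
side cap 249 [[128.2, -23.3], [139.3, -5.6], [161.2, 8.8]]
side stop 74 [[186.5, 16.7], [190.4, 34.2], [198.4, 50.5]]
side nut collar top z 516 [75.7 81.2 81.8]
side wing 441 world ang mod180 -15.1 0.87 z [74.3 82.1]
scene tailtop 149 [[-103.2, -40.5], [-98.8, -0.7], [-93.4, 38.8]]
scene nosetop 167 [[92.4, -41.4], [99.7, -4.0], [108.4, 36.3]]
scene cap 190 [[128.6, -27.5], [142.2, -13.0], [161.7, 4.3]]
scene stop 39 [[185.5, -49.3], [191.4, -38.6], [197.9, -6.3]]
scene nut collar top z 128 [74.5 80.6 81.6]
scene wing 93 world ang mod180 -11.1 0.89 z [76.1 79.8]
```

Call:
{"name": "play_rows", "arguments": {"steps": [[0, 0, 0, 0, 0, -0.1, 0], [0, 0, 0, 0, 0, -0.1, 0], [0, 0, 0, 0, 0, -0.1, 0], [0, 0, 0, 0, 0, 0, 0], [0, 0, 0, 0, 0, 0, 0]]}}

```text
time: 20.15
tcp_pos: [0.5098, -0.0005, 0.0054]
ee_rot: [0.78, 0.626, 0.0, 0.0]
force: [-0.2, 0.1, -0.3]
width: 1.001
```

```bash
python3 m.py side|egrep "tcp|nut|wing"
```

```text
t 20.15 tcp clamp mm [ 0.1 -0.3] 5.4 F [-0.2  0.1 -0.3] T [-0.02  0.03 -0.01] j7 -0.341 w 1.0 tooly ang -12.5 zax [ 0.  0. -1.]
side nut collar top z 433 [68.1 70.3 72.6]
side wing 566 world ang mod180 3.4 0.85 z [66.1 80.3]
```

Call:
{"name": "play_rows", "arguments": {"steps": [[0, 0, 0, 0, 0, -0.1, 0], [0, 0, 0, 0, 0, -0.1, 0], [0, 0, 0, 0, 0, 0, 0], [0, 0, 0, 0, 0, 0, 0]]}}

```text
time: 20.7
tcp_pos: [0.5098, -0.0005, 0.0054]
ee_rot: [0.714, 0.7, 0.0, 0.0]
force: [-0.1, 0.6, -0.0]
width: 1.0
```

```bash
python3 m.py side|egrep "tcp|nut|wing"
```

```text
t 20.7 tcp clamp mm [ 0.  -0.3] 5.4 F [-0.1  0.6 -0. ] T [-0.06  0.02 -0.01] j7 -0.151 w 1.0 tooly ang -1.1 zax [ 0. -0. -1.]
side nut collar top z 422 [68.6 70.5 73.2]
side wing 579 world ang mod180 11.2 0.9 z [66.9 81.6]
```

The nut has dropped: its collar top went from 80 to 68 mm. I'm lifting the fork over the wings and measuring the wing angle.

Call:
{"name": "play_rows", "arguments": {"steps": [[0, 0, 0, 0, 0, 0.1, 0], [0, 0, -25, 0, 0, 0, 0], [0, 0, -25, 0, 0, 0, 0], [0, 0, -20, 0, 0, 0, 0], [0, 0, 0, 0, 0, 0, 0], [0, 0, 0, 0, 0, 0, 0]]}}

```text
time: 21.5
tcp_pos: [0.5094, -0.0005, 0.0747]
ee_rot: [0.747, 0.665, -0.0, -0.0]
force: [-0.4, -0.6, -0.6]
width: 0.999
```

```bash
python3 m.py side,scene|egrep "tcp|nut|wing"
```

```text
t 21.5 tcp clamp mm [-0.   0.1] 74.7 F [-0.4 -0.6 -0.6] T [-0.1  -0.02 -0.02] j7 -0.23 w 1.0 tooly ang -6.7 zax [-0.001 -0.    -1.   ]
side nut collar top z 468 [68.8 70.8 73.7]
side wing 245 world ang mod180 23.7 0.99 z [65.4 68.1]
scene nut collar top z 202 [65.4 69.1 70.3]
scene wing 139 world ang mod180 23.6 0.99 z [63.  68.1]
```

Call:
{"name": "play_rows", "arguments": {"steps": [[0, 0, 0, 0, 0, -0.16, 0], [0, 0, 0, 0, 0, -0.16, 0], [0, 0, 0, 0, 0, -0.16, 0], [0, 0, 0, 0, 0, -0.16, 0], [0, 0, 0, 0, 0, -0.16, 0], [0, 0, 0, 0, 0, -0.16, 0], [0, 0, 0, 0, 0, -0.17, 0], [0, 0, 0, 0, 0, 0, 0], [0, 0, 0, 0, 0, 0, 0], [0, 0, 26, 0, 0, 0, 0], [0, 0, 26, 0, 0, 0, 0], [0, 0, 26, 0, 0, 0, 0], [0, 0, 0, 0, 0, 0, 0], [0, 0, 0, 0, 0, 0, 0], [0, 0, 0, 0, 0, 0, 0]]}}

```text
time: 23.48
tcp_pos: [0.5107, -0.0004, -0.0014]
ee_rot: [0.275, 0.961, 0.0, 0.001]
force: [0.2, 0.2, 1.0]
width: 0.998
```

Call:
{"name": "play_rows", "arguments": {"steps": [[0, 0, 0, 0, 0, 0.12, 0], [0, 0, 0, 0, 0, 0.12, 0], [0, 0, 0, 0, 0, 0.12, 0], [0, 0, 0, 0, 0, 0.12, 0], [0, 0, 0, 0, 0, 0.12, 0], [0, 0, 0, 0, 0, 0.12, 0], [0, 0, 0, 0, 0, 0, 0], [0, 0, 0, 0, 0, 0, 0]]}}

```text
time: 24.48
tcp_pos: [0.5101, -0.0004, -0.0021]
ee_rot: [0.595, 0.804, 0.0, 0.0]
force: [0.1, -0.3, 0.3]
width: 0.999
```

```bash
python3 m.py side,scene|egrep "tcp|nut|wing"
```

```text
t 24.475 tcp clamp mm [ 0.2 -0.6] -2.1 F [ 0.1 -0.3  0.3] T [0.01 0.01 0.02] j7 0.168 w 1.0 tooly ang 17.0 zax [ 0.001  0.    -1.   ]
side nut collar top z 344 [66.1 69.5 73.6]
side wing 528 world ang mod180 10.2 0.86 z [62.3 82.6]
scene nut collar top z 164 [63.4 67.2 67.9]
scene wing 245 world ang mod180 8.1 0.87 z [64.1 88.2]
```

Call:
{"name": "play_rows", "arguments": {"steps": [[0, 0, 0, 0, 0, 0.12, 0], [0, 0, 0, 0, 0, 0.12, 0], [0, 0, 0, 0, 0, 0.12, 0], [0, 0, 0, 0, 0, 0.12, 0], [0, 0, 0, 0, 0, 0.12, 0], [0, 0, 0, 0, 0, 0.12, 0], [0, 0, 0, 0, 0, 0.12, 0], [0, 0, 0, 0, 0, 0.12, 0], [0, 0, 0, 0, 0, 0.12, 0], [0, 0, 0, 0, 0, 0.12, 0], [0, 0, 0, 0, 0, 0, 0], [0, 0, 0, 0, 0, 0, 0]]}}

```text
time: 26.08
tcp_pos: [0.5099, -0.0004, -0.0025]
ee_rot: [0.945, 0.328, 0.0, 0.0]
force: [0.3, 0.3, 1.0]
width: 0.999
```

```bash
python3 m.py side,scene|egrep "tcp|nut|wing|cap"
```

```text
t 26.075 tcp clamp mm [ 0.1 -0.4] -2.5 F [0.3 0.3 1. ] T [-0.05 -0.03 -0.  ] j7 -0.969 w 1.0 tooly ang -51.7 zax [ 0.  0. -1.]
side cap 246 [[128.3, -23.7], [139.2, -5.6], [162.0, 8.7]]
side nut collar top z 523 [58.4 62.3 69.7]
side wing 650 world ang mod180 -60.9 0.87 z [60.6 88.1]
scene cap 187 [[129.3, -27.2], [142.0, -12.8], [160.2, 4.5]]
scene nut collar top z 100 [60.2 62.7 70.2]
scene wing 88 world ang mod180 -70.8 0.94 z [56.9 61.5]
```

Call:
{"name": "play_rows", "arguments": {"steps": [[0, 0, 2, 0, 0, 0.12, 0], [0, 0, 1, 0, 0, 0.12, 0], [0, 0, 1, 0, 0, 0.12, 0], [0, 0, 0, 0, 0, 0.12, 0], [0, 0, 0, 0, 0, 0.12, 0], [0, 0, 0, 0, 0, 0.12, 0], [0, 0, 0, 0, 0, 0.12, 0], [0, 0, 0, 0, 0, 0.12, 0], [0, 0, 0, 0, 0, 0.12, 0], [0, 0, 0, 0, 0, 0.08, 0], [0, 0, 0, 0, 0, 0, 0], [0, 0, 0, 0, 0, 0, 0]]}}

```text
time: 27.68
tcp_pos: [0.5099, -0.0005, -0.0066]
ee_rot: [0.97, -0.244, 0.0, -0.0]
force: [-0.3, -0.7, -0.4]
width: 0.999
```

Call:
{"name": "play_rows", "arguments": {"steps": [[0, 0, 0, 0, 0, -0.1, 0], [0, 0, -30, 0, 0, 0, 0], [0, 0, -30, 0, 0, 0, 0], [0, 0, 0, 0, 0, 0, 0], [0, 0, 0, 0, 0, 0, 0]]}}

```text
time: 28.3
tcp_pos: [0.5095, -0.0005, 0.053]
ee_rot: [0.981, -0.196, -0.0, 0.0]
force: [-0.4, -0.2, -1.1]
width: 0.999
```

```bash
python3 m.py side,scene|egrep "tcp|nut|wing|cap"
```

```text
t 28.3 tcp clamp mm [ 0. -0.] 53.0 F [-0.4 -0.2 -1.1] T [-0.01 -0.08 -0.02] j7 -1.995 w 1.0 tooly ang -112.6 zax [-0.  0. -1.]
side cap 258 [[77.5, -23.6], [138.0, -5.7], [161.2, 8.8]]
side nut collar top z 315 [56.2 60.1 71.5]
side wing 159 world ang mod180 39.9 0.99 z [53.  55.4]
scene cap 201 [[62.6, -29.1], [141.5, -13.9], [161.3, 5.1]]
scene nut collar top z 103 [53.9 55.5 56.4]
scene wing 147 world ang mod180 38.8 0.98 z [48.5 54.3]
```

Call:
{"name": "play_rows", "arguments": {"steps": [[0, 0, 0, 0, 0, -0.18, 0], [0, 0, 0, 0, 0, -0.18, 0], [0, 0, 0, 0, 0, -0.18, 0], [0, 0, 0, 0, 0, -0.18, 0], [0, 0, 0, 0, 0, -0.18, 0], [0, 0, 0, 0, 0, -0.18, 0], [0, 0, 0, 0, 0, -0.18, 0], [0, 0, 0, 0, 0, -0.18, 0], [0, 0, 0, 0, 0, -0.18, 0], [0, 0, 0, 0, 0, -0.18, 0], [0, 0, 0, 0, 0, -0.18, 0], [0, 0, 0, 0, 0, -0.18, 0], [0, 0, 0, 0, 0, -0.18, 0], [0, 0, 0, 0, 0, -0.18, 0], [0, 0, 0, 0, 0, -0.18, 0], [0, 0, 0, 0, 0, -0.18, 0], [0, 0, 0, 0, 0, -0.18, 0], [0, 0, 0, 0, 0, -0.18, 0], [0, 0, 0, 0, 0, 0, 0], [0, 0, 0, 0, 0, 0, 0]]}}

```text
time: 30.9
tcp_pos: [0.5096, -0.0005, 0.053]
ee_rot: [0.15, 0.989, -0.0, -0.0]
force: [-0.9, -0.6, -0.3]
width: 1.002
```

```bash
python3 m.py side|egrep "tcp|wing"
```

```text
t 30.9 tcp clamp mm [ 0.  -0.1] 53.0 F [-0.9 -0.6 -0.3] T [-0.    0.01 -0.03] j7 1.154 w 1.0 tooly ang 72.8 zax [-0.001  0.    -1.   ]
side wing 164 world ang mod180 40.0 0.99 z [52.9 55.3]
```

Call:
{"name": "play_rows", "arguments": {"steps": [[0, 0, 30, 0, 0, 0, 0], [0, 0, 29, 0, 0, 0, 0], [0, 0, 0, 0, 0, 0, 0], [0, 0, 0, 0, 0, 0, 0], [0, 0, 0, 0, 0, 0.1, 0], [0, 0, 0, 0, 0, 0.1, 0], [0, 0, 0, 0, 0, 0.1, 0], [0, 0, 0, 0, 0, 0.1, 0], [0, 0, 0, 0, 0, 0.1, 0], [0, 0, 0, 0, 0, 0.1, 0], [0, 0, 0, 0, 0, 0, 0], [0, 0, 0, 0, 0, 0, 0]]}}

```text
time: 32.45
tcp_pos: [0.5104, -0.0004, -0.0048]
ee_rot: [0.433, 0.902, 0.0, 0.001]
force: [0.3, 0.5, -0.6]
width: 1.002
```

```bash
python3 m.py side,scene|egrep "tcp|wing|nut"
```

```text
t 32.45 tcp clamp mm [ 0.3 -0.9] -4.8 F [ 0.3  0.5 -0.6] T [ 0.02 -0.01  0.  ] j7 0.579 w 1.0 tooly ang 38.7 zax [ 0.001  0.    -1.   ]
side nut collar top z 186 [54.  70.9 73.2]
side wing 407 world ang mod180 27.4 0.87 z [50.7 78. ]
scene nut collar top z 125 [52.  54.4 56. ]
scene wing 278 world ang mod180 29.7 0.86 z [67.8 87.4]
```

Call:
{"name": "play_rows", "arguments": {"steps": [[0, 0, 0, 0, 0, 0.07, 0], [0, 0, 0, 0, 0, 0.07, 0], [0, 0, 0, 0, 0, 0, 0], [0, 0, 0, 0, 0, 0, 0]]}}

```text
time: 33.05
tcp_pos: [0.5099, -0.0005, -0.0055]
ee_rot: [0.495, 0.869, 0.0, 0.0]
force: [-1.0, 0.9, -0.4]
width: 0.997
```

```bash
python3 m.py side|egrep "tcp|wing|nut"
```

```text
t 33.05 tcp clamp mm [ 0.1 -0.4] -5.5 F [-1.   0.9 -0.4] T [-0.07 -0.03 -0.02] j7 0.447 w 1.0 tooly ang 30.7 zax [ 0. -0. -1.]
side nut collar top z 241 [53.6 70.1 73.2]
side wing 494 world ang mod180 21.3 0.88 z [51.2 83.9]
```

Call:
{"name": "play_rows", "arguments": {"steps": [[0, 0, 0, 0, 0, 0.06, 0], [0, 0, 0, 0, 0, 0, 0], [0, 0, 0, 0, 0, 0, 0]]}}

```text
time: 33.48
tcp_pos: [0.5098, -0.0005, -0.0056]
ee_rot: [0.521, 0.854, 0.0, 0.0]
force: [-0.0, -0.3, -0.8]
width: 0.999
```

```bash
python3 m.py side|egrep "tcp|wing|nut"
```

```text
t 33.475 tcp clamp mm [ 0.1 -0.3] -5.6 F [-0.  -0.3 -0.8] T [-0.   -0.01  0.  ] j7 0.39 w 1.0 tooly ang 27.3 zax [ 0. -0. -1.]
side nut collar top z 283 [53.3 71.2 74.1]
side wing 540 world ang mod180 18.4 0.88 z [51.4 82.5]
```

Call:
{"name": "play_rows", "arguments": {"steps": [[0, 0, 0, 0, 0, 0.06, 0], [0, 0, 0, 0, 0, 0, 0], [0, 0, 0, 0, 0, 0, 0]]}}

```text
time: 33.9
tcp_pos: [0.5098, -0.0004, -0.0056]
ee_rot: [0.546, 0.838, 0.0, 0.0]
force: [0.2, 0.0, 0.3]
width: 0.997
```

```bash
python3 m.py side|egrep "tcp|wing|nut"
```

```text
t 33.9 tcp clamp mm [ 0.1 -0.3] -5.6 F [0.2 0.  0.3] T [ 0.01  0.   -0.01] j7 0.333 w 1.0 tooly ang 23.8 zax [ 0.  0. -1.]
side nut collar top z 285 [54.1 71.4 75.5]
side wing 564 world ang mod180 15.9 0.87 z [51.5 81.9]
```

Call:
{"name": "play_rows", "arguments": {"steps": [[0, 0, 0, 0, 0, 0.06, 0], [0, 0, 0, 0, 0, 0, 0], [0, 0, 0, 0, 0, 0, 0]]}}

```text
time: 34.33
tcp_pos: [0.5098, -0.0004, -0.0056]
ee_rot: [0.571, 0.821, 0.0, 0.0]
force: [1.1, -0.0, -0.2]
width: 1.0
```

```bash
python3 m.py side|egrep "tcp|wing|nut"
```

```text
t 34.325 tcp clamp mm [ 0.1 -0.3] -5.6 F [ 1.1 -0.  -0.2] T [ 0.06 -0.02 -0.01] j7 0.276 w 1.0 tooly ang 20.4 zax [ 0.  0. -1.]
side nut collar top z 324 [53.4 68.8 73.3]
side wing 590 world ang mod180 12.9 0.87 z [51.7 83.5]
```

Call:
{"name": "play_rows", "arguments": {"steps": [[0, 0, 0, 0, 0, 0.06, 0], [0, 0, 0, 0, 0, 0.06, 0], [0, 0, 0, 0, 0, 0, 0], [0, 0, 0, 0, 0, 0, 0]]}}

```text
time: 34.88
tcp_pos: [0.5099, -0.0004, -0.0056]
ee_rot: [0.619, 0.785, 0.0, 0.0]
force: [-0.4, 0.0, 0.4]
width: 1.002
```

```bash
python3 m.py side|egrep "tcp|wing|nut"
```

```text
t 34.875 tcp clamp mm [ 0.1 -0.3] -5.6 F [-0.4  0.   0.4] T [-0.05 -0.01 -0.02] j7 0.163 w 1.0 tooly ang 13.5 zax [ 0.  0. -1.]
side nut collar top z 355 [53.3 66.6 72.8]
side wing 645 world ang mod180 7.1 0.86 z [52.  83.3]
```

Call:
{"name": "play_rows", "arguments": {"steps": [[0, 0, 0, 0, 0, 0.06, 0], [0, 0, 0, 0, 0, 0.06, 0], [0, 0, 0, 0, 0, 0, 0], [0, 0, 0, 0, 0, 0, 0]]}}

```text
time: 35.42
tcp_pos: [0.5099, -0.0004, -0.0056]
ee_rot: [0.665, 0.747, 0.0, 0.0]
force: [-0.3, -0.4, -0.4]
width: 0.999
```

```bash
python3 m.py side|egrep "tcp|wing|nut"
```

```text
t 35.425 tcp clamp mm [ 0.1 -0.4] -5.6 F [-0.3 -0.4 -0.4] T [ 0.01 -0.03 -0.04] j7 0.049 w 1.0 tooly ang 6.6 zax [ 0.  0. -1.]
side nut collar top z 375 [53.  61.2 71.5]
side wing 674 world ang mod180 0.9 0.87 z [52.9 85.2]
```

Call:
{"name": "play_rows", "arguments": {"steps": [[0, 0, 0, 0, 0, -0.1, 0], [0, 0, -30, 0, 0, 0, 0], [0, 0, -30, 0, 0, 0, 0], [0, 0, -30, 0, 0, 0, 0], [0, 0, -20, 0, 0, 0, 0], [0, 0, 0, 0, 0, 0, 0], [0, 0, 0, 0, 0, 0, 0]]}}

```text
time: 36.35
tcp_pos: [0.5093, -0.0005, 0.1035]
ee_rot: [0.627, 0.779, -0.0, -0.0]
force: [-1.2, 0.7, -0.6]
width: 0.999
```

```bash
python3 m.py side,scene 7; python3 - <<'E'
import cv2,numpy as np
a=cv2.imread("pics/7_side.png")[160:310,120:320];b=cv2.imread("pics/7_scene.png")[130:280,120:320]
cv2.imwrite("pics/7.png",np.hstack([cv2.resize(x,(400,300),interpolation=2) for x in(a,b)]))
E
```

```text
t 36.35 tcp clamp mm [-0.   0.2] 103.5 F [-1.2  0.7 -0.6] T [-0.02  0.02 -0.  ] j7 0.134 w 1.0 tooly ang 12.3 zax [-0.001 -0.    -1.   ]
side tailtop 320 [[-103.8, -38.0], [-100.7, 3.9], [-93.8, 42.1]]
side nosetop 196 [[92.0, -40.1], [97.4, 13.0], [108.9, 42.1]]
side cap 234 [[128.6, -23.5], [139.6, -5.5], [161.9, 8.6]]
side stop 73 [[186.2, 16.7], [189.6, 33.0], [199.4, 50.5]]
side nut collar top z 413 [53.1 61.  71.1]
side wing 332 world ang mod180 -15.4 0.98 z [45.1 51.7]
scene tailtop 151 [[-103.4, -40.7], [-98.8, -1.2], [-93.7, 38.4]]
scene nosetop 95 [[92.1, -41.2], [99.8, -19.6], [108.9, 37.7]]
scene cap 178 [[128.1, -27.3], [142.5, -12.8], [161.9, 4.9]]
scene stop 39 [[185.6, -49.6], [190.8, -39.8], [197.7, -6.8]]
scene nut collar top z 122 [50.8 53.  53.7]
scene wing 119 world ang mod180 -16.0 0.99 z [49.1 51.8]
```

View pics/7.png

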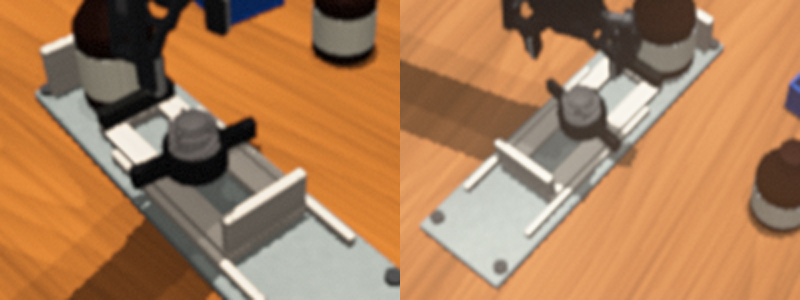

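The nut is almost down (wing top ~51 mm, collar top ~53 mm), but no end-stop torque has shown yet. I'm re-engaging to turn until it resists.

Call:
{"name": "play_rows", "arguments": {"steps": [[0, 0, 30, 0, 0, -0.12, 0], [0, 0, 30, 0, 0, 0, 0], [0, 0, 25, 0, 0, 0, 0], [0, 0, 24, 0, 0, 0, 0], [0, 0, 0, 0, 0, 0, 0], [0, 0, 0, 0, 0, 0, 0], [0, 0, 0, 0, 0, 0.1, 0], [0, 0, 0, 0, 0, 0.1, 0], [0, 0, 0, 0, 0, 0.1, 0], [0, 0, 0, 0, 0, 0, 0], [0, 0, 0, 0, 0, 0, 0]]}}

```text
time: 37.83
tcp_pos: [0.5103, -0.0004, -0.004]
ee_rot: [0.694, 0.72, 0.0, 0.0]
force: [0.2, -0.2, 0.2]
width: 0.996
```

```bash
python3 m.py side|egrep "tcp|wing|nut"
```

```text
t 37.825 tcp clamp mm [ 0.2 -0.8] -4.0 F [ 0.2 -0.2  0.2] T [0.02 0.02 0.08] j7 -0.023 w 1.0 tooly ang 2.1 zax [ 0.001  0.    -1.   ]
side nut collar top z 438 [52.2 59.5 68.7]
side wing 666 world ang mod180 -3.9 0.87 z [54.2 85.6]
```

Call:
{"name": "play_rows", "arguments": {"steps": [[0, 0, 0, 0, 0, 0.08, 0], [0, 0, 0, 0, 0, 0, 0], [0, 0, 0, 0, 0, 0, 0]]}}

```text
time: 38.25
tcp_pos: [0.51, -0.0004, -0.0045]
ee_rot: [0.723, 0.691, 0.0, 0.0]
force: [0.7, 0.5, 0.1]
width: 1.002
```

```bash
python3 m.py side|egrep "tcp|wing|nut"
```

```text
t 38.25 tcp clamp mm [ 0.2 -0.5] -4.5 F [0.7 0.5 0.1] T [ 0.13 -0.08  0.02] j7 -0.098 w 1.0 tooly ang -2.5 zax [ 0.  0. -1.]
side nut collar top z 419 [52.3 59.4 69.1]
side wing 677 world ang mod180 -8.2 0.87 z [55.7 86.5]
```

Call:
{"name": "play_rows", "arguments": {"steps": [[0, 0, 0, 0, 0, 0.08, 0], [0, 0, 0, 0, 0, 0, 0], [0, 0, 0, 0, 0, 0, 0]]}}

```text
time: 38.67
tcp_pos: [0.5099, -0.0004, -0.0045]
ee_rot: [0.75, 0.662, 0.0, -0.0]
force: [0.7, 0.8, 0.3]
width: 1.002
```

```bash
python3 m.py side|egrep "tcp|wing|nut"
```

```text
t 38.675 tcp clamp mm [ 0.2 -0.4] -4.5 F [0.7 0.8 0.3] T [ 0.12 -0.    0.09] j7 -0.174 w 1.0 tooly ang -7.1 zax [ 0.  0. -1.]
side nut collar top z 444 [52.4 59.2 69.1]
side wing 693 world ang mod180 -12.8 0.88 z [58.  86.8]
```

Call:
{"name": "play_rows", "arguments": {"steps": [[0, 0, 0, 0, 0, 0.08, 0], [0, 0, 0, 0, 0, 0.08, 0], [0, 0, 0, 0, 0, 0, 0], [0, 0, 0, 0, 0, 0, 0]]}}

```text
time: 39.22
tcp_pos: [0.5098, -0.0005, -0.0047]
ee_rot: [0.8, 0.6, 0.0, -0.0]
force: [-0.2, 0.7, -0.4]
width: 0.996
```

```bash
python3 m.py side|egrep "tcp|wing|nut"
```

```text
t 39.225 tcp clamp mm [ 0.  -0.3] -4.7 F [-0.2  0.7 -0.4] T [-0.01 -0.07  0.47] j7 -0.325 w 1.0 tooly ang -16.3 zax [-0.  0. -1.]
side nut collar top z 446 [52.3 59.1 70.1]
side wing 724 world ang mod180 -22.8 0.88 z [58.  87.2]
```

Call:
{"name": "play_rows", "arguments": {"steps": [[0, 0, 0, 0, 0, 0.08, 0], [0, 0, 0, 0, 0, 0.08, 0], [0, 0, 0, 0, 0, 0, 0], [0, 0, 0, 0, 0, 0, 0]]}}

```text
time: 39.78
tcp_pos: [0.5097, -0.0007, -0.0047]
ee_rot: [0.846, 0.534, -0.0, -0.0]
force: [1.5, -1.8, -3.9]
width: 1.002
```

```bash
python3 m.py side|egrep "tcp|wing|nut"
```

```text
t 39.775 tcp clamp mm [-0.1 -0.2] -4.7 F [ 1.5 -1.8 -3.9] T [-0.3  -0.29  1.1 ] j7 -0.476 w 1.0 tooly ang -25.5 zax [-0.  0. -1.]
side nut collar top z 464 [52.  59.2 69.8]
side wing 729 world ang mod180 -32.6 0.88 z [57.9 87.2]
```

The resisting torque climbed to 1.1 N m, so the nut is seated. I'm backing off and leaving.

Call:
{"name": "play_rows", "arguments": {"steps": [[0, 0, 0, 0, 0, -0.1, 0], [0, 0, 0, 0, 0, -0.06, 0], [0, 0, 0, 0, 0, 0, 0], [0, 0, -30, 0, 0, 0, 0], [0, 0, -30, 0, 0, 0, 0], [0, 0, -40, 0, 0, 0, 0], [0, 0, -50, 0, 0, 0, 0], [0, 0, -50, 0, 0, 0, 0], [0, 0, -30, 0, 0, 0, 0], [0, 0, 0, 0, 0, 0, 0], [0, 0, 0, 0, 0, 0, 0], [0, 0, 0, 0, 0, 0, 0]]}}

```text
time: 41.32
tcp_pos: [0.5092, -0.0004, 0.2243]
ee_rot: [0.801, 0.599, -0.001, -0.001]
force: [-0.4, -1.2, -0.8]
width: 1.0
```

```bash
python3 m.py side,scene 8; python3 - <<'E'
import cv2,numpy as np
a=cv2.imread("pics/8_side.png")[130:310,90:330];b=cv2.imread("pics/8_scene.png")[110:290,110:350]
cv2.imwrite("pics/8.png",np.hstack([cv2.resize(x,(400,300),interpolation=2) for x in(a,b)]))
E
```

```text
t 41.325 tcp clamp mm [0.  0.3] 224.3 F [-0.4 -1.2 -0.8] T [-0.01 -0.04 -0.04] j7 -0.366 w 1.0 tooly ang -16.4 zax [-0.002 -0.    -1.   ]
side tailtop 315 [[-104.0, -39.0], [-100.3, 3.2], [-93.8, 42.1]]
side nosetop 277 [[92.0, -40.0], [98.0, 0.6], [108.7, 41.7]]
side cap 252 [[127.9, -23.6], [138.9, -5.6], [160.5, 9.0]]
side stop 76 [[185.1, 17.3], [189.4, 33.2], [197.9, 50.2]]
side nut collar top z 472 [52.  60.4 71.1]
side wing 331 world ang mod180 -46.8 0.98 z [44.  51.1]
scene tailtop 155 [[-103.4, -40.6], [-98.8, -1.4], [-93.4, 39.5]]
scene nosetop 167 [[91.8, -40.2], [99.3, -2.7], [108.7, 39.0]]
scene cap 178 [[128.7, -27.5], [143.0, -13.4], [162.0, 4.9]]
scene stop 39 [[185.2, -49.3], [191.6, -38.6], [199.8, -6.3]]
scene nut collar top z 116 [49.6 52.7 53.2]
scene wing 71 world ang mod180 -46.0 0.99 z [50. 52.]
```

View pics/8.png

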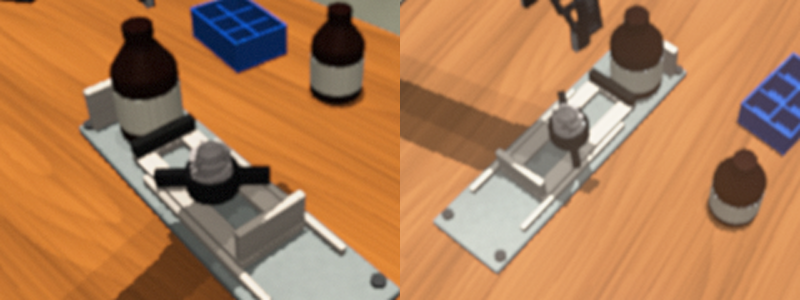

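The bottle stands upright between nose and stop. The nut is down on the bar and level, the gripper is clear and the bystanders are unmoved. Handing in.

```bash
python3 -c "
from plant import r
print(r.finish_job())"
```

```text
the job is handed in; nothing more can be done
None
```

The bottle is clamped, the winged nut is run down onto the bar, and the job was handed in at about 41 s of the 69 s limit. The hand-in gave no verdict.

**How it was done:**
- I pushed the bar by its tail plate until it stopped moving and the force rose to about 13 N.
- I turned the nut with both open fingers as a fork on the wings. About 48° backward, it had dropped roughly 12 mm (collar top from 80 to 68 mm). I then turned it about 250° forward, with two re-engagements.
- Turning stopped when the resisting torque reached 1.1 N m. By then the nut had turned about 30° beyond the point where the cameras last showed it nearly down.

**Last checks:**
- **Bar and bottle:** the tail's rear face is at about -104 mm, so the bar is at about 55 mm. The middle of the bottle cap's measured spread is at about 145 mm, and the bottle looks upright in both views.
- **Nut:** its collar top is at about 52–53 mm, which puts the underside at about 24–25 mm, and it looks level.
- **Surroundings:** the gripper is clear of everything. The spare bottle and rack look unmoved; the jar was outside the last picture, and I did not measure any of the three.

**What disagreed:** the real fingertips stand about 28 mm above the reported TCP. Because of this my first two pushes passed over the tail plate without touching anything. I found the offset in the images and corrected for it.

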